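# Press the blue label holder home behind the slide shelf's lip

## Task

Take the label holder with the blue panel out of its stand and push it down behind the front lip of the sample shelf, in the bay directly in front of the blue slide box, until the sprung strip under it is fully down. It springs back if let go, so finish while still holding it pressed home, upright, ready for a colleague to lock it. Leave the slide boxes and the amber bottle where they stand.

Things in the scene. Friction and masses are not known exactly. Their poses are not given: they have to be found in the camera images.
- holder: label holder: stiff white plastic plate, 8 thick (its x) x 70 wide (its y) x 85 mm tall (its z), with a blue panel on both faces; about 60 g. Origin at the centre of its underside. It stands upright in the stand at the start, its underside 12 mm above the bench; both faces are alike, so it may go in either way round.
- stand: fixed grey block, 50 (x) x 100 (y) x 30 mm high, with a slot along its y, 10 mm wide, 74 mm long and 18 mm deep, in which the holder stands. Origin at the centre of its underside.
- shelf: fixed white sample shelf, 310 mm long (y). Origin on the bench under the middle of the label slot; x points from the lip back over the deck. Deck 90 mm high, x 14 to 200 mm. Along its front an open-topped slot, x -6 to +6 mm, between a 3 mm aluminium lip and the shelf edge; both sides flare out to x = -15 and +15 mm between 78 and 88 mm height. Three bays, centres at y = -100, 0, 100 mm.
- box_blue: blue microscope-slide box, 90 (x) x 80 (y) x 45 mm high, loose on the deck behind one of the three bays, its centre about 115 mm behind the slot. Its latch faces the slot. Origin at the centre of its underside. It tells which bay to use: the one straight in front of it.
- box_yellow: yellow slide box of the same size, behind another bay; leave it alone. Origin at the centre of its underside.
- box_green: green slide box of the same size, behind another bay; leave it alone. Origin at the centre of its underside.
- bottle: amber reagent bottle with white cap, 52 mm across, 100 mm high, standing on the bench; leave it alone. Origin at the centre of its underside.
- slot_left (a point): bottom centre of the left bay of the label slot (left = +y end of the shelf), 60 mm above the bench: the holder's underside is here when fully home. Axes as the shelf's. The bay is 90 mm long inside, between 10 mm thick dividers with ridged tops 83 mm high; an orange sprung strip floors it.
- strip_left (a joint): travel (m) of the orange sprung strip that floors the left bay, 0 = up (its top 68 mm above the bench), 0.008 = fully down on its stop (top at 60 mm). It pushes up with 3 N at 0, rising evenly to 8 N at 0.008, and springs back up when let go.
- slot_mid (a point): bottom centre of the middle bay of the label slot (left = +y end of the shelf), 60 mm above the bench: the holder's underside is here when fully home. Axes as the shelf's. The bay is 90 mm long inside, between 10 mm thick dividers with ridged tops 83 mm high; an orange sprung strip floors it.
- strip_mid (a joint): travel (m) of the orange sprung strip that floors the middle bay, 0 = up (its top 68 mm above the bench), 0.008 = fully down on its stop (top at 60 mm). It pushes up with 3 N at 0, rising evenly to 8 N at 0.008, and springs back up when let go.
- slot_right (a point): bottom centre of the right bay of the label slot (left = +y end of the shelf), 60 mm above the bench: the holder's underside is here when fully home. Axes as the shelf's. The bay is 90 mm long inside, between 10 mm thick dividers with ridged tops 83 mm high; an orange sprung strip floors it.
- strip_right (a joint): travel (m) of the orange sprung strip that floors the right bay, 0 = up (its top 68 mm above the bench), 0.008 = fully down on its stop (top at 60 mm). It pushes up with 3 N at 0, rising evenly to 8 N at 0.008, and springs back up when let go.

How it is judged (in metres and radians):
On the way, in this order (a step that is already met when the one before it is completed fails the run):
1. the holder is lifted clear of its stand in the gripper (z of holder in the frame of stand above 0.045 m and contact force between the fingers and holder above 1 N), for 0.1 s.
2. the holder's foot is behind the lip, in the bay in front of the blue box (((y of box_blue in the frame of slot_left between -0.05 and 0.05 m and y of holder in the frame of slot_left between -0.02 and 0.02 m and x of holder in the frame of slot_left between -0.007 and 0.007 m and z of holder in the frame of slot_left below 0.016 m) or (y of box_blue in the frame of slot_mid between -0.05 and 0.05 m and y of holder in the frame of slot_mid between -0.02 and 0.02 m and x of holder in the frame of slot_mid between -0.007 and 0.007 m and z of holder in the frame of slot_mid below 0.016 m) or (y of box_blue in the frame of slot_right between -0.05 and 0.05 m and y of holder in the frame of slot_right between -0.02 and 0.02 m and x of holder in the frame of slot_right between -0.007 and 0.007 m and z of holder in the frame of slot_right below 0.016 m))), for 0.1 s.
At the end, for the whole second after the job is handed in: Holder upright (0.15 rad) and still in the bay before the blue box, within 7 mm of the slot's middle and 20 mm of the bay's centre, underside within 3 mm of home, strip down over 5.8 of 8 mm, fingers pressing or gripping it with over 2 N; boxes and bottle upright, shifted under 25 mm (((y of box_blue in the frame of slot_left between -0.05 and 0.05 m and y of holder in the frame of slot_left between -0.02 and 0.02 m and x of holder in the frame of slot_left between -0.007 and 0.007 m and z of holder in the frame of slot_left below 0.003 m and value of joint strip_left above 0.0058 m) or (y of box_blue in the frame of slot_mid between -0.05 and 0.05 m and y of holder in the frame of slot_mid between -0.02 and 0.02 m and x of holder in the frame of slot_mid between -0.007 and 0.007 m and z of holder in the frame of slot_mid below 0.003 m and value of joint strip_mid above 0.0058 m) or (y of box_blue in the frame of slot_right between -0.05 and 0.05 m and y of holder in the frame of slot_right between -0.02 and 0.02 m and x of holder in the frame of slot_right between -0.007 and 0.007 m and z of holder in the frame of slot_right below 0.003 m and value of joint strip_right above 0.0058 m)) and angle between holder's own z axis and vertical below 0.15 rad and contact force between the fingers and holder above 2 N and linear speed of holder below 0.02 m/s and angle between each of box_blue, box_yellow, box_green, bottle's own z axis and vertical below 0.2 rad); the arm keeps its last pose, push and grip.
It fails at once if the box blue is shifted by more than 25 mm (distance of box_blue from where it was at the start of the episode above 0.025 m).
It fails at once if the box yellow is shifted by more than 25 mm (distance of box_yellow from where it was at the start of the episode above 0.025 m).
It fails at once if the box green is shifted by more than 25 mm (distance of box_green from where it was at the start of the episode above 0.025 m).
It fails at once if the bottle is shifted by more than 25 mm (distance of bottle from where it was at the start of the episode above 0.025 m).
It also fails if it takes over 35 s, if anything falls off the work surface, if the arm or the gripper's body presses on something with over 40 N, if the wrist force passes 120 N, or if a joint passes its speed limit or range.

## Robot

A 6-joint arm with a two-finger parallel gripper is mounted at the origin on the work surface. World frame = base frame: x ahead of the robot, y to its left, z up, the work surface at z = 0. Lengths are in mm, angles in rad, forces in N, time in s.
With the tool pointing down it reaches from about 400 to 925 mm from the base axis. Payload 12.5 kg.
Tool frame: the origin (TCP) lies on the mounting face of the last link; the fingertips stand 190 mm ahead of it and the grasp point (between the pads) lies 171 mm ahead of it (env.grasp_offset is the distance from the TCP to the grasp point, in mm); z points along the fingers, y is the direction in which the jaws open and shut (so a half turn about z gives the same grasp; the last joint's range is limited). The gripper opens to 95 mm and grips with 3 to 60 N. Pads are 20 mm wide; open, the fingers measure 119 mm over their backs; the gripper's body (75 mm by 180 mm) begins 59 mm behind the grasp point.
Start: joints at [1.068, 0.491, 1.559, -0, 1.092, -0.106], TCP at [241.52, 576.449, 404.761] pointing down, gripper open.
Joint ranges: [-3.1, 3.1], [-0.84, 2.19], [0.05, 2.79], [-1.13, 4.28], [0.06, 2.93], [-2.69, 2.69]. Speed limits (rad/s): [2.22, 2.22, 2.79, 3.14, 3.14, 3.14].

## Interface

Orientations are given as [roll, pitch, yaw] about the fixed x, y, z axes, in that order (R = Rz(yaw) Ry(pitch) Rx(roll)).
In Python, from cell import env, viewer gives the robot as it stands.
- The arm moves only by the tool play_rows, never from a script. Its argument "increments" is a list of rows, each an object of numbers: "dx", "dy", "dz": the shift along the tool's x, y, z in mm; "rx", "ry", "rz": the turn, a rotation vector about the tool's x, y, z in units of 6 degrees (1.0 is 6 degrees). A call has 1 to 8 rows; each row is the pose to reach, as a shift and turn from the pose measured when the call began, along the tool's axes at that moment; what a row does not reach only later rows make up. A row lasts 1/12 s, in which the tool goes at most 41.7 mm and 7.16 degrees, less where a joint would pass 70% of its speed; a pose out of reach is approached as far as the arm can. A call with a gripper value outside its range is refused whole. "fingers" is the opening, from 0 (shut) to 1 (fully open), set as the call begins (left out, the last holds). The fingers move at their own pace and stop on an object; the grip force is fixed at half the most. Time passes only in rows, so rows that repeat a pose let the fingers close. It gives the time, the measured TCP pose, the force and the opening at its end, in the units of the state.
- env.state(): the state, without advancing time (a new reading comes with each control period).
- viewer.read_camera(name): name is "scene" or "top" or "wrist"; returns a dict with "image" (400x640x3 uint8, red, green, blue), "fx", "fy", "cx", "cy" (pixels), "rvec" (rotation vector, rad) and "tvec" (3), from world to camera coordinates, as OpenCV has them. Camera axes: x right, y down, z forward; pixel columns grow to the right and rows downward; lengths in mm; the calibration is good to about 2 mm. A picture is of the moment at which its call begins. There is no depth.
- env.job_done(): hands the job in, once; it reports no verdict.
The state is a dict: "t": time; "joints": joint angles; "qvel": joint speeds; "tau": joint torques, N m; "eef_pos": TCP position; "tcp_rot": TCP orientation; "ft_force": force on the tool from outside, world axes, zero at the start; "moment": the same for the moment, N m; "opening": opening from 0.0 (shut) to 1.0 (fully open).
Only numpy, scipy, OpenCV 4.12 (cv2) and the standard library are available. Lean on these libraries where they do the work, as an engineer would, in place of code of your own. Each camera call takes 0.05 s, during which the arm holds its last target.

## Working session

There is one attempt and no reset: what is moved stays moved. The work goes in short steps, Python scripts to look and compute and a tool call to move; the robot and the scene stay as the last step left them, time stands still between calls to the robot, and variables do not carry over. Pictures are saved under pics/ and viewed, and the job is handed in when it is done.

Besides the shell and the picture viewer there is one more tool, called after ">>>" as name(argument=value, ...), one argument or row to a line, values as JSON. play_rows: Moves the arm, as the interface text tells. Its arguments: {"type":"object","properties":{"increments":{"type":"array","items":{"type":"object","properties":{"dx":{"type":"number"},"dy":{"type":"number"},"dz":{"type":"number"},"rx":{"type":"number"},"ry":{"type":"number"},"rz":{"type":"number"}}}},"fingers":{"type":"number"}},"required":["increments"]}

```bash
ls; mkdir -p pics
python3 - <<'E'
from cell import env, viewer
import cv2,json
print(env.state(), env.grasp_offset)
for n in ["scene","top","wrist"]:
    r=viewer.read_camera(n); cv2.imwrite(f"pics/{n}0.png",r["image"][:,:,::-1])
    print(n,r["fx"],r["fy"],r["cx"],r["cy"],r["rvec"],r["tvec"])
E
```

```text
pics
{'t': 0.0, 'joints': array([ 1.06841301e+00,  4.91578436e-01,  1.55946877e+00, -1.15842981e-05,
        1.09170340e+00, -1.05626584e-01]), 'qvel': array([-0.0006765 , -0.00125277,  0.00031073, -0.00053974, -0.00048004,
       -0.00200241]), 'tau': array([-1.84202079e-03, -6.12638640e+01, -2.58174402e+01,  6.91131852e-02,
        4.82788263e-02, -1.16232823e-04]), 'eef_pos': array([241.49614606, 576.42026721, 404.14324555]), 'tcp_rot': array([-3.14044008e+00, -1.11866001e-04,  2.74484121e+00]), 'ft_force': array([-0.20776946, -0.65704455, -0.60642654]), 'moment': array([-0.00722851,  0.00342208, -0.02367346]), 'opening': 1.0035477379523339} 171.3
scene 384.3568266368741 384.3568266368741 321.9984284236685 201.76704674796912 [ 1.55730321  1.89817525 -0.89650922] [  63.07739609 -304.69342175 1330.49657372]
top 414.8611863473772 414.8611863473772 314.01658079945435 199.34642021038238 [ 2.14204736 -2.17713267  0.16083167] [ 88.13918604 599.03320591 916.5551311 ]
wrist 306.3864029641415 306.3864029641415 316.1760484130312 208.15119870064382 [-2.40617188 -1.60134101 -0.23383644] [-624.28435711  -32.32720548  391.2299701 ]
```

View pics/scene0.png

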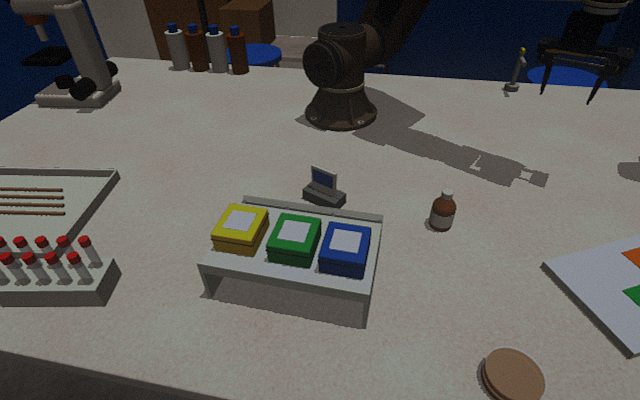

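View pics/top0.png

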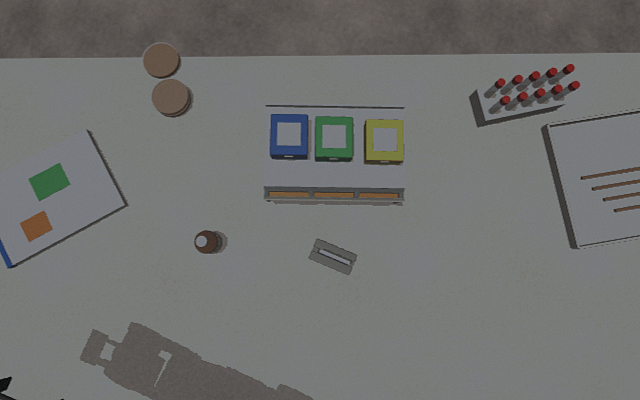

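View pics/wrist0.png

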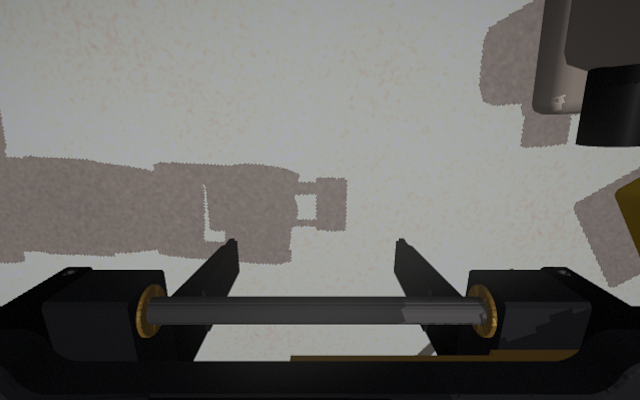

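The blue box is at the left end of the top image (288,135), with the bottle at (207,241), the stand near (333,256) and the slot along row ~195. Next I'll enlarge these areas to measure them.

```bash
cat > h.py <<'E'
from cell import env, viewer
import cv2, numpy as np
def cam(n):
    r=viewer.read_camera(n); K=np.array([[r["fx"],0,r["cx"]],[0,r["fy"],r["cy"]],[0,0,1]])
    return r["image"],K,np.array(r["rvec"],float),np.array(r["tvec"],float)
def back(c,uv,z):
    _,K,rv,tv=c; R=cv2.Rodrigues(rv)[0]; C=-R.T@tv
    out=[]
    for p in np.atleast_2d(uv):
        d=R.T@np.linalg.inv(K)@np.array([p[0],p[1],1.]); out.append(C+d*(z-C[2])/d[2])
    return np.array(out)
def proj(c,P):
    return cv2.projectPoints(np.array(P,float),c[2],c[3],c[1],None)[0].reshape(-1,2)
def crop(im,x0,y0,x1,y1,s,name):
    cv2.imwrite(name,cv2.resize(im[y0:y1,x0:x1,::-1],None,fx=s,fy=s,interpolation=cv2.INTER_CUBIC))
E
python3 - <<'E'
from h import *
t=cam("top"); s=cam("scene")
b=lambda im: np.clip(im.astype(float)*1.8,0,255).astype(np.uint8)
crop(b(t[0]),255,95,415,215,5,"pics/t1.png")
crop(b(t[0]),290,225,380,285,8,"pics/t2.png")
crop(b(s[0]),290,155,390,225,8,"pics/s1.png")
for n,uv,z in [("L",(265,194),88),("R",(404,197),88),("stand",(333,257),30),("blue",(289,134),135),("bottle",(207,241),100)]:
    print(n,back(t,uv,z).round(1))
E
```

```text
L [[607.3 186.1  88. ]]
R [[ 596.1 -118.3   88. ]]
stand [[468.   37.1  30. ]]
blue [[727.8 130.5 135. ]]
bottle [[506.6 307.8 100. ]]
```

View pics/t1.png

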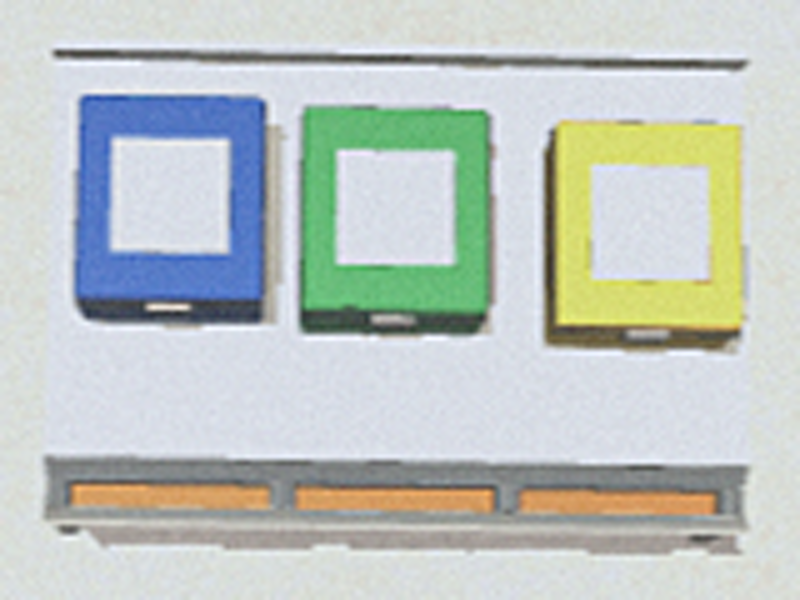

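View pics/t2.png

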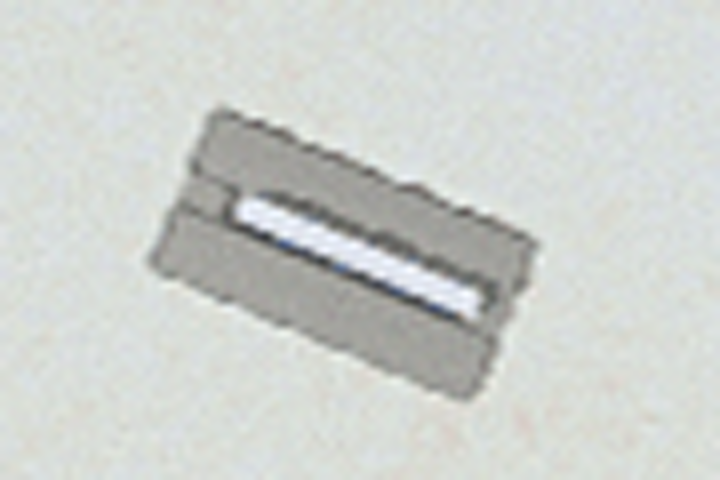

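View pics/s1.png

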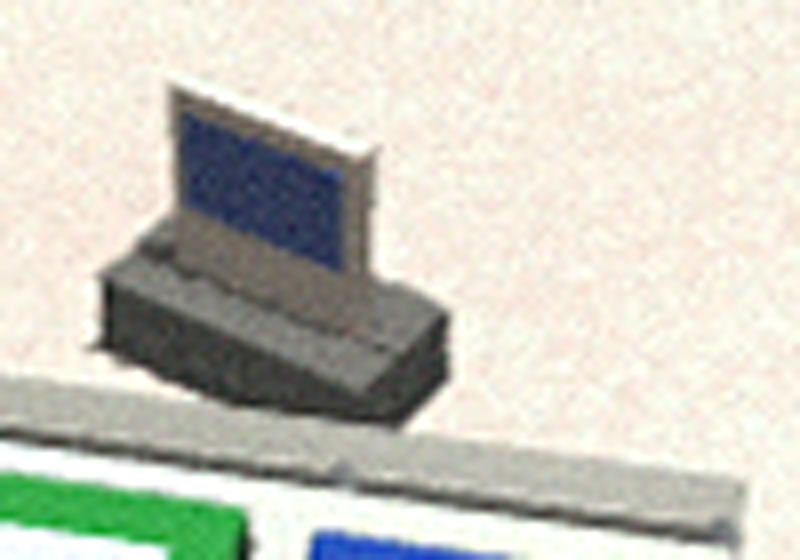

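Run:
```python
from h import *
t=cam("top"); s=cam("scene")
f=lambda p,o,k:(np.array(p,float)+.5)/k-.5+np.array(o)
# holder top from top cam
P=f([(240,193),(232,222),(487,285),(475,320)],(290,225),8)
B=back(t,P,97); print(B.round(1)); m=B.mean(0); d=(B[0]+B[1]-B[2]-B[3])/2; print("holder",m.round(1),np.linalg.norm(d),np.degrees(np.arctan2(d[1],d[0])))
P=f([(220,105),(152,265),(537,243),(470,400)],(290,225),8)
B=back(t,P,30);print("stand",B.round(1),B.mean(0))
# scene cam holder top
P=f([(172,85),(377,150)],(290,155),8);B=back(s,P,97);print("scene holder far/near edge",B.round(1),B.mean(0))
# shelf
P=f([(72,485),(268,485),(70,505),(270,508),(298,487),(494,488),(521,489),(716,493),(297,510),(494,514),(521,512),(716,516)],(255,95),5)
B=back(t,P,68);print("strips",B.round(1))
P=f([(45,458),(748,466)],(255,95),5);print("deck front edge top z=88/90",back(t,P,89).round(1))
P=f([(45,520),(745,528)],(255,95),5);print("lip",back(t,P,88).round(1))
P=f([(282,493),(507,496)],(255,95),5);print("divs",back(t,P,83).round(1))
P=f([(172,199),(396,211),(647,225)],(255,95),5);print("boxes",back(t,P,135).round(1))
```

```text
[[486.4  69.4  97. ]
 [478.8  71.6  97. ]
 [461.1   4.2  97. ]
 [451.9   7.7  97. ]]
holder [469.6  38.2  97. ] 69.65175546047085 67.96617478498177
stand [[512.6  72.8  30. ]
 [467.4  93.   30. ]
 [471.8 -17.2  30. ]
 [427.9   3.2  30. ]] [469.92580436  37.93871562  30.        ]
scene holder far/near edge [[457.9   4.8  97. ]
 [479.5  71.2  97. ]] [468.69368111  37.99066286  97.        ]
strips [[ 615.6  179.3   68. ]
 [ 614.3   91.6   68. ]
 [ 606.5  180.2   68. ]
 [ 603.8   90.9   68. ]
 [ 613.1   78.2   68. ]
 [ 611.4   -9.7   68. ]
 [ 610.7  -21.8   68. ]
 [ 607.6 -109.5   68. ]
 [ 602.7   78.8   68. ]
 [ 599.6   -9.4   68. ]
 [ 600.3  -21.5   68. ]
 [ 597.2 -109.    68. ]]
deck front edge top z=88/90 [[ 624.5  189.1   89. ]
 [ 616.3 -119.5   89. ]]
lip [[ 597.2  189.2   88. ]
 [ 589.  -117.1   88. ]]
divs [[608.3  85.5  83. ]
 [605.5 -13.7  83. ]]
boxes [[726.9 130.5 135. ]
 [720.4  35.8 135. ]
 [713.  -70.4 135. ]]
```

```bash
cat >> h.py <<'E'
from scipy.spatial.transform import Rotation as Ro
def delta(x,y,z,yawdeg):
    st=env.state(); R0=Ro.from_euler("xyz",st["tcp_rot"]); R1=Ro.from_euler("xyz",[np.pi,0,np.radians(yawdeg)])
    d=R0.inv().apply(np.array([x,y,z])-st["eef_pos"]); r=np.degrees((R0.inv()*R1).as_rotvec())/6
    print("t",round(st["t"],2),"pos",st["eef_pos"].round(1),"rpy",np.degrees(st["tcp_rot"]).round(2),"F",st["ft_force"].round(1),"open",round(st["opening"],3),"| d",d.round(1),"r",r.round(2))
E
python3 -c "
from h import *
delta(469.5,38,320,67)"
```

```text
t 0.35 pos [241.5 576.4 404.6] rpy [-179.99   -0.    157.26] F [ 0.7 -0.3 -0.3] open 0.996 | d [-418.4 -408.5   84.7] r [-0.    0.   15.04]
```

>>> play_rows(
  increments=[
    {"dx":-30,"dy":-29,"dz":6,"rz":1.05},
    {"dx":-60,"dy":-58,"dz":12,"rz":2.1},
    {"dx":-90,"dy":-88,"dz":18,"rz":3.2},
    {"dx":-120,"dy":-117,"dz":24,"rz":4.3},
    {"dx":-150,"dy":-146,"dz":30,"rz":5.4},
    {"dx":-180,"dy":-175,"dz":36,"rz":6.5},
    {"dx":-210,"dy":-204,"dz":42,"rz":7.5},
    {"dx":-240,"dy":-233,"dz":48,"rz":8.6},
  ],
  fingers=1,
)

```text
invalid input
```

```bash
python3 -c "
from h import *
delta(469.5,38,320,67)"
```

```text
t 0.35 pos [241.5 576.4 404.6] rpy [-179.99   -0.    157.26] F [ 0.7 -0.3 -0.3] open 0.996 | d [-418.4 -408.5   84.7] r [-0.    0.   15.04]
```

>>> play_rows(
  increments=[
    {"dx":-30,"dy":-29,"dz":6,"rx":0,"ry":0,"rz":1.05},
    {"dx":-60,"dy":-58,"dz":12,"rx":0,"ry":0,"rz":2.1},
  ],
  fingers=1.0,
)

```text
t: 0.52
eef_pos: [273.6, 500.5, 392.3]
tcp_rot: [3.141, -0.0, 2.523]
ft_force: [2.0, -0.5, -0.4]
opening: 0.999
```

```bash
python3 -c "
from h import *
delta(469.5,38,320,67)"
```

```text
t 0.52 pos [273.6 500.5 392.3] rpy [179.98  -0.   144.55] F [ 2.  -0.5 -0.4] open 0.999 | d [-427.8 -263.2   72.2] r [ 0.   -0.   12.93]
```

>>> play_rows(
  increments=[
    {"dx":-34,"dy":-21,"dz":6,"rx":0,"ry":0,"rz":1},
    {"dx":-68,"dy":-42,"dz":12,"rx":0,"ry":0,"rz":2},
    {"dx":-102,"dy":-63,"dz":18,"rx":0,"ry":0,"rz":3},
    {"dx":-136,"dy":-84,"dz":24,"rx":0,"ry":0,"rz":4},
    {"dx":-170,"dy":-105,"dz":29,"rx":0,"ry":0,"rz":5},
    {"dx":-204,"dy":-125,"dz":34,"rx":0,"ry":0,"rz":6},
    {"dx":-238,"dy":-146,"dz":40,"rx":0,"ry":0,"rz":7},
    {"dx":-272,"dy":-167,"dz":46,"rx":0,"ry":0,"rz":8},
  ],
  fingers=1.0,
)

```text
t: 1.18
eef_pos: [398.7, 204.9, 346.3]
tcp_rot: [3.141, -0.0, 1.68]
ft_force: [0.9, 0.8, 0.3]
opening: 0.998
```

```bash
python3 -c "
from h import *
delta(469.5,38,320,67)"
```

```text
t 1.18 pos [398.7 204.9 346.3] rpy [ 1.7994e+02 -2.0000e-02  9.6270e+01] F [0.9 0.8 0.3] open 0.998 | d [-173.7   52.2   26.2] r [ 0.01 -0.01  4.88]
```

>>> play_rows(
  increments=[
    {"dx":-34,"dy":10,"dz":5,"rx":0,"ry":0,"rz":1},
    {"dx":-69,"dy":21,"dz":10,"rx":0,"ry":0,"rz":2},
    {"dx":-104,"dy":31,"dz":16,"rx":0,"ry":0,"rz":3},
    {"dx":-139,"dy":42,"dz":21,"rx":0,"ry":0,"rz":4},
    {"dx":-173.7,"dy":52.2,"dz":26.2,"rx":0,"ry":0,"rz":4.88},
    {"dx":-173.7,"dy":52.2,"dz":26.2,"rx":0,"ry":0,"rz":4.88},
  ],
  fingers=1.0,
)

```text
t: 1.68
eef_pos: [471.5, 33.6, 319.4]
tcp_rot: [3.14, -0.001, 1.159]
ft_force: [-0.6, -0.2, 0.1]
opening: 1.0
```

```bash
python3 -c "
from h import *
delta(469.5,38,246,67)
for n in ['wrist','top']:
    c=cam(n); cv2.imwrite(f'pics/{n}2.png',np.clip(c[0][:,:,::-1]*1.5,0,255))"
```

```text
t 1.68 pos [471.5  33.6 319.4] rpy [ 1.799e+02 -4.000e-02  6.643e+01] F [-0.6 -0.2  0.1] open 1.0 | d [ 3.2 -3.7 73.4] r [ 0.02 -0.01 -0.09][ WARN:0@2.776] global loadsave.cpp:1063 imwrite_ Unsupported depth image for selected encoder is fallbacked to CV_8U.
```

View pics/wrist2.png

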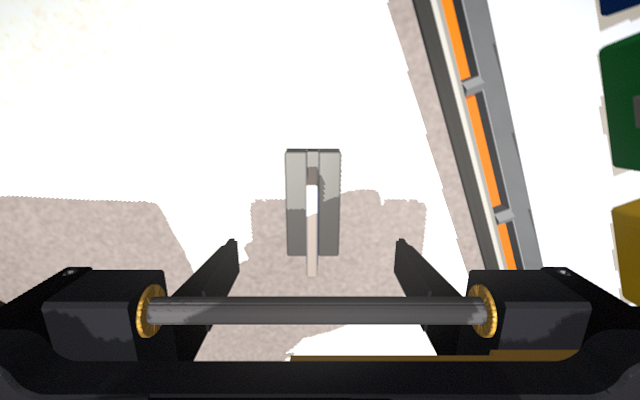

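View pics/top2.png

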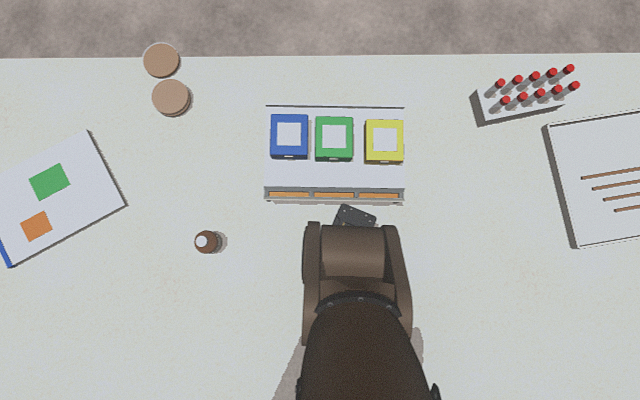

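The holder and stand sit midway between the fingers (holder column ~312) and line up with the jaws. Lowering now.

>>> play_rows(
  increments=[
    {"dx":3,"dy":-3,"dz":20,"rx":0,"ry":0,"rz":0},
    {"dx":3,"dy":-3,"dz":40,"rx":0,"ry":0,"rz":0},
    {"dx":3,"dy":-3,"dz":60,"rx":0,"ry":0,"rz":0},
    {"dx":3,"dy":-3.5,"dz":73.4,"rx":0,"ry":0,"rz":0},
    {"dx":3,"dy":-3.5,"dz":73.4,"rx":0,"ry":0,"rz":0},
    {"dx":3,"dy":-3.5,"dz":73.4,"rx":0,"ry":0,"rz":0},
  ],
  fingers=1.0,
)

```text
t: 2.28
eef_pos: [467.5, 42.0, 246.4]
tcp_rot: [-3.141, -0.0, 1.169]
ft_force: [-0.8, 0.1, 0.7]
opening: 1.0
```

```bash
python3 -c "
from h import *
delta(469.5,38,246,67)
c=cam('wrist'); cv2.imwrite('pics/w3.png',c[0][:,:,::-1])
c=cam('scene'); crop(c[0],230,100,430,240,4,'pics/s3.png')
delta(469.5,38,246,67)"
```

```text
t 2.28 pos [467.5  42.  246.4] rpy [-1.7994e+02 -1.0000e-02  6.6980e+01] F [-0.8  0.1  0.7] open 1.0 | d [-2.9  3.4  0.4] r [-0.01 -0.   -0.  ]
t 2.38 pos [467.8  41.6 247.3] rpy [ 1.7993e+02 -6.0000e-02  6.6940e+01] F [ 0.3 -0.6 -0.6] open 0.999 | d [-2.7  3.   1.3] r [ 0.01 -0.01 -0.01]
```

View pics/w3.png

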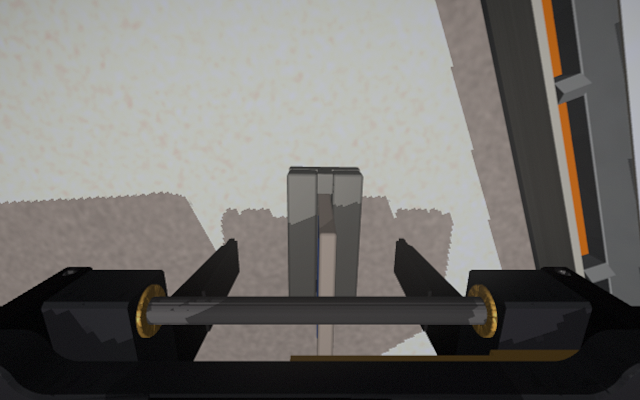

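View pics/s3.png

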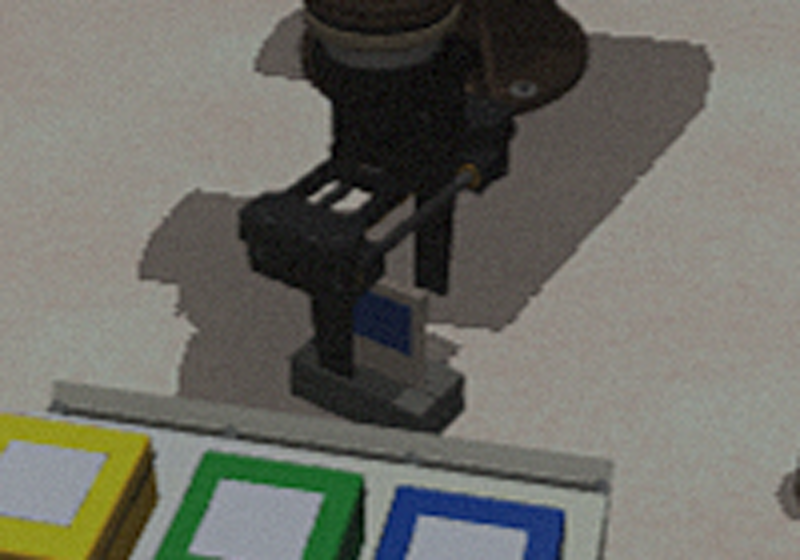

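>>> play_rows(
  increments=[
    {"dx":-2.5,"dy":3,"dz":1,"rx":0,"ry":0,"rz":0},
    {"dx":-2.5,"dy":3,"dz":1,"rx":0,"ry":0,"rz":0},
    {"dx":-2.5,"dy":3,"dz":1,"rx":0,"ry":0,"rz":0},
    {"dx":-2.5,"dy":3,"dz":1,"rx":0,"ry":0,"rz":0},
  ],
  fingers=1.0,
)

```text
t: 2.72
eef_pos: [469.7, 38.1, 246.7]
tcp_rot: [3.14, -0.001, 1.168]
ft_force: [-1.1, -0.4, 0.3]
opening: 1.004
```

```bash
python3 -c "
from h import *
delta(469.5,38,246,67)
c=cam('wrist'); cv2.imwrite('pics/w4.png',c[0][:,:,::-1])"
```

```text
t 2.72 pos [469.7  38.1 246.7] rpy [ 1.7989e+02 -7.0000e-02  6.6930e+01] F [-1.1 -0.4  0.3] open 1.004 | d [-0.1 -0.1  0.7] r [ 0.02 -0.01 -0.01]
```

View pics/w4.png

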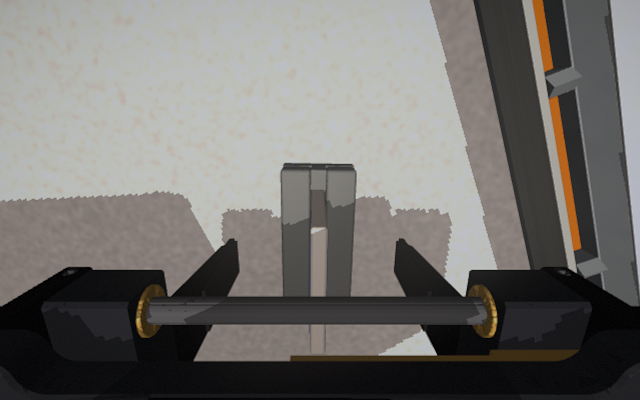

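The holder (column ~317) is now on the jaw midline, so I'll close the fingers.

>>> play_rows(
  increments=[
    {"dx":0,"dy":0,"dz":0,"rx":0,"ry":0,"rz":0},
    {"dx":0,"dy":0,"dz":0,"rx":0,"ry":0,"rz":0},
    {"dx":0,"dy":0,"dz":0,"rx":0,"ry":0,"rz":0},
    {"dx":0,"dy":0,"dz":0,"rx":0,"ry":0,"rz":0},
    {"dx":0,"dy":0,"dz":0,"rx":0,"ry":0,"rz":0},
    {"dx":0,"dy":0,"dz":0,"rx":0,"ry":0,"rz":0},
    {"dx":0,"dy":0,"dz":0,"rx":0,"ry":0,"rz":0},
    {"dx":0,"dy":0,"dz":0,"rx":0,"ry":0,"rz":0},
  ],
  fingers=0.0,
)

```text
t: 3.43
eef_pos: [469.6, 38.1, 246.5]
tcp_rot: [3.14, -0.001, 1.168]
ft_force: [-1.2, 0.3, 0.4]
opening: 0.5
```

```bash
python3 -c "
from h import *
delta(469.5,38,346,67)"
```

```text
t 3.43 pos [469.6  38.1 246.5] rpy [ 1.7991e+02 -7.0000e-02  6.6930e+01] F [-1.2  0.3  0.4] open 0.5 | d [ -0.    0.1 -99.5] r [ 0.01 -0.01 -0.01]
```

>>> play_rows(
  increments=[
    {"dx":0,"dy":0,"dz":0,"rx":0,"ry":0,"rz":0},
    {"dx":0,"dy":0,"dz":0,"rx":0,"ry":0,"rz":0},
    {"dx":0,"dy":0,"dz":0,"rx":0,"ry":0,"rz":0},
    {"dx":0,"dy":0,"dz":0,"rx":0,"ry":0,"rz":0},
    {"dx":0,"dy":0,"dz":0,"rx":0,"ry":0,"rz":0},
    {"dx":0,"dy":0,"dz":0,"rx":0,"ry":0,"rz":0},
    {"dx":0,"dy":0,"dz":0,"rx":0,"ry":0,"rz":0},
    {"dx":0,"dy":0,"dz":0,"rx":0,"ry":0,"rz":0},
  ],
  fingers=0.0,
)

```text
t: 4.1
eef_pos: [469.7, 38.1, 246.5]
tcp_rot: [3.14, -0.001, 1.168]
ft_force: [0.8, -0.5, 0.0]
opening: 0.085
```

```bash
python3 -c "
from h import *
delta(469.5,38,346,67)"
```

```text
t 4.1 pos [469.7  38.1 246.5] rpy [ 1.799e+02 -7.000e-02  6.693e+01] F [ 0.8 -0.5  0. ] open 0.085 | d [ -0.    0.  -99.5] r [ 0.02 -0.01 -0.01]
```

>>> play_rows(
  increments=[
    {"dx":0,"dy":0,"dz":0,"rx":0,"ry":0,"rz":0},
    {"dx":0,"dy":0,"dz":0,"rx":0,"ry":0,"rz":0},
    {"dx":0,"dy":0,"dz":-10,"rx":0,"ry":0,"rz":0},
    {"dx":0,"dy":0,"dz":-25,"rx":0,"ry":0,"rz":0},
    {"dx":0,"dy":0,"dz":-50,"rx":0,"ry":0,"rz":0},
    {"dx":0,"dy":0,"dz":-75,"rx":0,"ry":0,"rz":0},
    {"dx":0,"dy":0,"dz":-100,"rx":0,"ry":0,"rz":0},
    {"dx":0,"dy":0,"dz":-100,"rx":0,"ry":0,"rz":0},
  ],
  fingers=0.0,
)

```text
t: 4.77
eef_pos: [469.8, 38.1, 350.3]
tcp_rot: [3.134, -0.003, 1.168]
ft_force: [1.1, -0.2, -0.3]
opening: 0.083
```

```bash
python3 -c "
from h import *
delta(609.8,135.5,350,88.5)
c=cam('scene'); crop(np.clip(c[0]*1.4,0,255).astype(np.uint8),230,60,430,200,4,'pics/s5.png')
delta(609.8,135.5,350,88.5)
c=cam('wrist'); cv2.imwrite('pics/w5.png',c[0][:,:,::-1])
"
```

```text
t 4.77 pos [469.8  38.1 350.3] rpy [179.59  -0.19  66.94] F [ 1.1 -0.2 -0.3] open 0.083 | d [144.5  90.7   1.4] r [ 0.07 -0.02 -3.59]
t 4.82 pos [469.4  38.1 348.4] rpy [ 1.7968e+02 -1.5000e-01  6.6930e+01] F [ 0.6 -0.3 -0.1] open 0.082 | d [144.6  91.   -0.8] r [ 0.06 -0.01 -3.59]
```

View pics/s5.png

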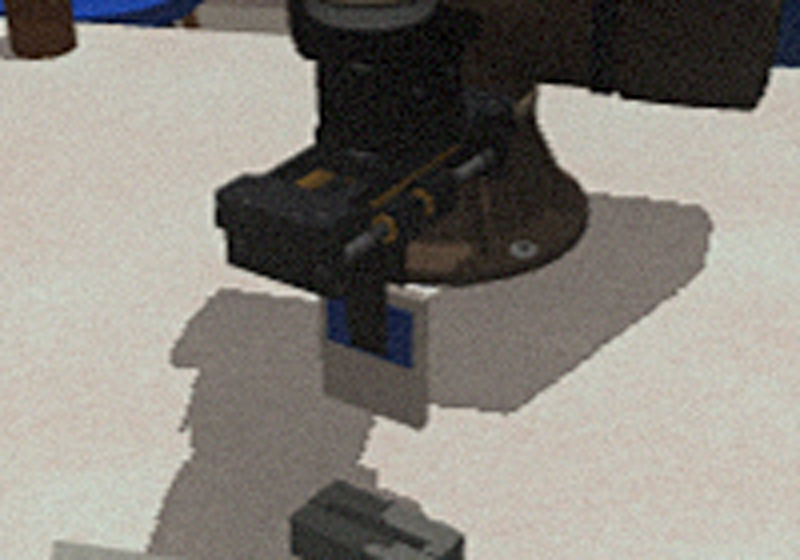

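View pics/w5.png

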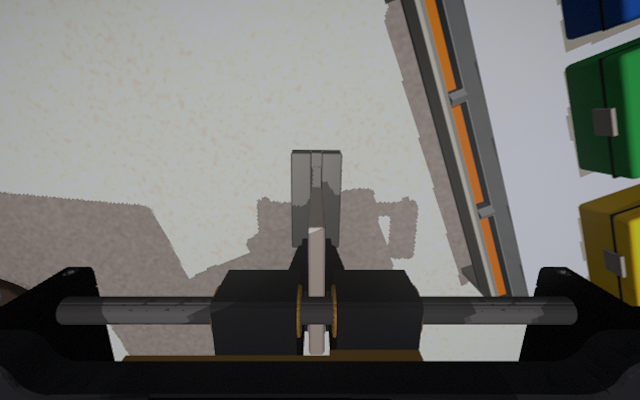

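The holder is lifted and hangs upright from the fingers (scene crop ~(375,360)). This wrist view gives a second estimate of the shelf position.

Run:
```python
from h import *
c=cam("wrist"); 
crop(np.clip(c[0]*1.3,0,255).astype(np.uint8),370,0,550,300,3,"pics/w6.png") if 0 else crop(np.clip(c[0]*1.3,0,255).astype(np.uint8),380,0,540,150,5,"pics/w6.png")
print("divs z83",back(c,[(458,97),(486,211)],83).round(1))
p=proj(c,[(608.3,85.5,83),(605.5,-13.7,83)]);print(p)
delta(609.8,135.5,355,88.5)
```

```text
divs z83 [[605.1  83.8  83. ]
 [602.4 -12.3  83. ]]
[[461.52840231  92.99082834]
 [489.99850269 211.08224932]]
t 4.92 pos [469.2  38.1 346.2] rpy [ 1.7991e+02 -7.0000e-02  6.6930e+01] F [-0.5 -0.9 -1.6] open 0.079 | d [144.7  91.2  -8.5] r [ 0.02 -0.01 -3.59]
```

View pics/w6.png

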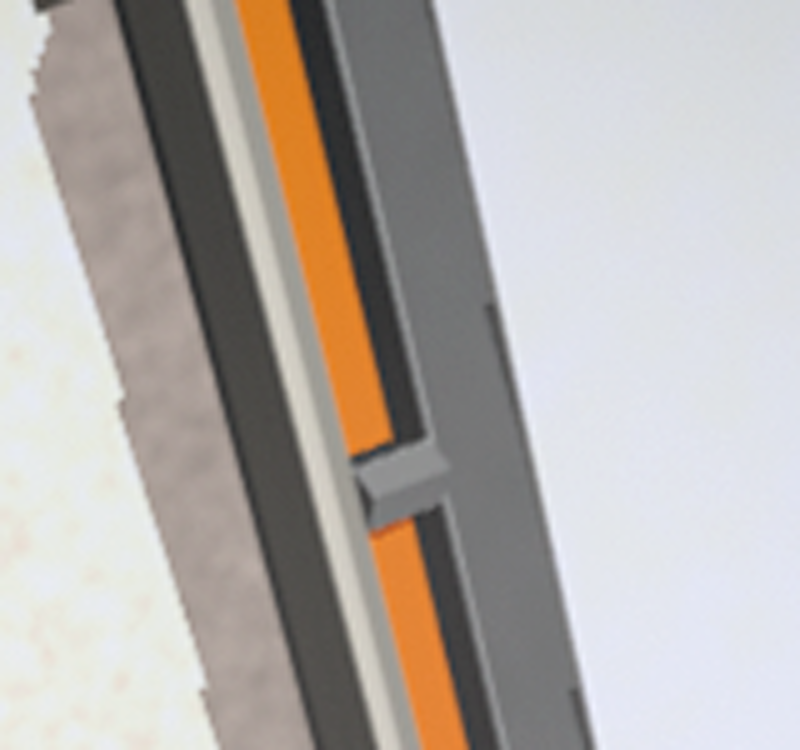

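Run:
```python
from h import *
c=cam("wrist"); f=lambda p:np.array(p,float)/5+np.array([380,0])
th=np.radians(-1.5); ex=np.array([np.cos(th),np.sin(th)]); ey=np.array([-np.sin(th),np.cos(th)]); o=np.array([609.8,135.5])
for n,P,z,x in [("wall x=6 z78",[(340,60),(425,420)],78,6),("flare top x=15 z88",[(440,40),(575,600)],88,15),("deck edge 14 z90",[(440,40),(575,600)],90,14),("lip outer -15/-18 z88",[(185,0),(345,640)],88,-15),("lip inner",[(215,0),(375,640)],88,-15)]:
    B=back(c,f(P),z)[:,:2]-o; print(n,"local x",(B@ex).round(1),"expected",x,"y",(B@ey).round(1))
delta(609.8,135.5,355,88.5)
```

```text
wall x=6 z78 local x [5.1 5. ] expected 6 y [  5.9 -45.1]
flare top x=15 z88 local x [13.7 15.3] expected 15 y [  2.  -77.1]
deck edge 14 z90 local x [12.7 14.2] expected 14 y [  1.7 -76.7]
lip outer -15/-18 z88 local x [-17.2 -18.1] expected -15 y [ 19.2 -70.2]
lip inner local x [-13.4 -14. ] expected -15 y [ 17.7 -71.8]
t 4.97 pos [469.2  38.1 345.7] rpy [ 1.7997e+02 -5.0000e-02  6.6930e+01] F [-0.1  0.4 -1.4] open 0.084 | d [144.8  91.2  -9.1] r [ 0.01 -0.01 -3.6 ]
```

>>> play_rows(
  increments=[
    {"dx":0,"dy":0,"dz":-5,"rx":0,"ry":0,"rz":0},
    {"dx":20,"dy":13,"dz":-9,"rx":0,"ry":0,"rz":-0.5},
    {"dx":45,"dy":28,"dz":-9,"rx":0,"ry":0,"rz":-1.1},
    {"dx":70,"dy":44,"dz":-9,"rx":0,"ry":0,"rz":-1.8},
    {"dx":95,"dy":60,"dz":-9,"rx":0,"ry":0,"rz":-2.4},
    {"dx":120,"dy":76,"dz":-9,"rx":0,"ry":0,"rz":-3},
    {"dx":138,"dy":87,"dz":-9,"rx":0,"ry":0,"rz":-3.5},
    {"dx":144.8,"dy":91,"dz":-9,"rx":0,"ry":0,"rz":-3.6},
  ],
  fingers=0.0,
)

```text
t: 5.63
eef_pos: [611.4, 137.1, 353.5]
tcp_rot: [-3.141, -0.001, 1.549]
ft_force: [-0.0, -0.3, -0.1]
opening: 0.082
```

>>> play_rows(
  increments=[
    {"dx":0,"dy":0,"dz":0,"rx":0,"ry":0,"rz":0},
    {"dx":0,"dy":0,"dz":0,"rx":0,"ry":0,"rz":0},
    {"dx":0,"dy":0,"dz":0,"rx":0,"ry":0,"rz":0},
  ],
  fingers=0.0,
)

```text
t: 5.88
eef_pos: [610.6, 136.5, 353.0]
tcp_rot: [-3.14, -0.0, 1.547]
ft_force: [-1.2, 0.0, -0.8]
opening: 0.081
```

```bash
python3 -c "
from h import *
delta(609.6,135.5,345,88.5)
c=cam('scene'); crop(np.clip(c[0]*1.4,0,255).astype(np.uint8),230,100,430,240,4,'pics/s7.png')
c=cam('wrist'); cv2.imwrite('pics/w7.png',c[0][:,:,::-1])
delta(609.6,135.5,345,88.5)
"
```

```text
t 5.88 pos [610.6 136.5 353. ] rpy [-1.7989e+02 -2.0000e-02  8.8650e+01] F [-1.2  0.  -0.8] open 0.081 | d [-1.  -1.   8.1] r [-0.02 -0.    0.02]
t 5.98 pos [610.7 136.4 353.6] rpy [-1.7995e+02 -3.0000e-02  8.8660e+01] F [ 0.1 -0.5  0.2] open 0.08 | d [-0.9 -1.1  8.6] r [-0.01 -0.    0.03]
```

View pics/s7.png

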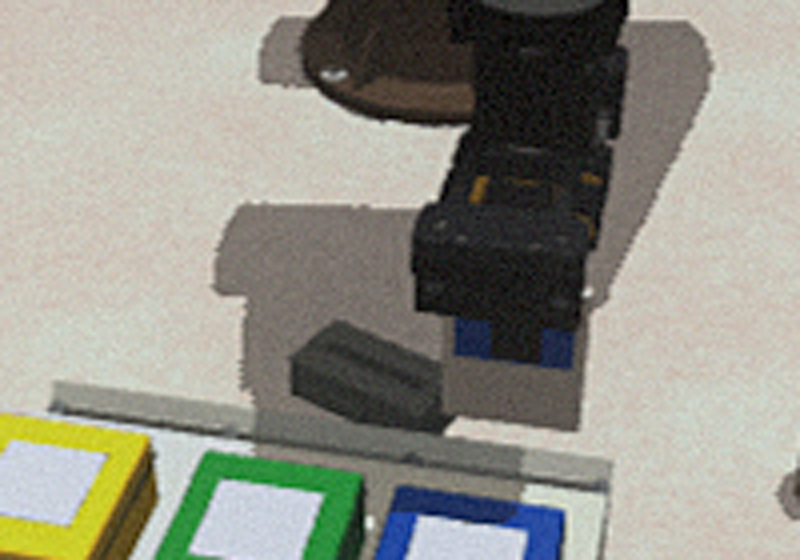

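View pics/w7.png

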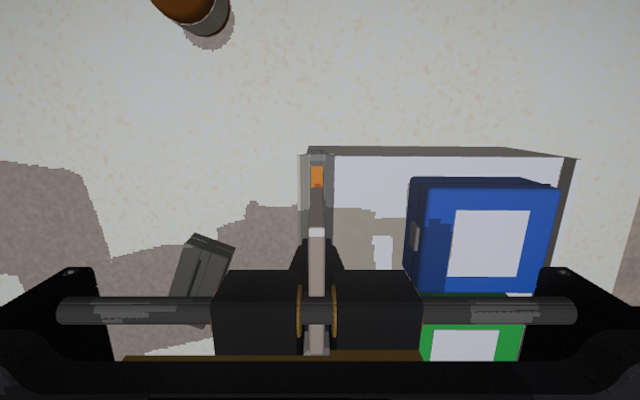

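Over the bay, the holder (column ~316) lines up with the slot (strip at 311-323) in the wrist view. Descending to just above the strip.

>>> play_rows(
  increments=[
    {"dx":-1,"dy":-1,"dz":0,"rx":0,"ry":0,"rz":0},
    {"dx":-1,"dy":-1,"dz":8,"rx":0,"ry":0,"rz":0},
    {"dx":-1,"dy":-1,"dz":16,"rx":0,"ry":0,"rz":0},
    {"dx":-1,"dy":-1,"dz":24,"rx":0,"ry":0,"rz":0},
    {"dx":-1,"dy":-1,"dz":31,"rx":0,"ry":0,"rz":0},
    {"dx":-1,"dy":-1,"dz":37,"rx":0,"ry":0,"rz":0},
    {"dx":-1,"dy":-1,"dz":41,"rx":0,"ry":0,"rz":0},
    {"dx":-1,"dy":-1,"dz":43,"rx":0,"ry":0,"rz":0},
  ],
  fingers=0.0,
)

```text
t: 6.65
eef_pos: [609.6, 135.5, 309.7]
tcp_rot: [-3.14, -0.0, 1.547]
ft_force: [-0.4, -0.2, 0.1]
opening: 0.084
```

```bash
python3 -c "
from h import *
c=cam('wrist'); crop(np.clip(c[0]*1.3,0,255).astype(np.uint8),240,100,400,260,3,'pics/w8.png')
delta(609.6,135.5,294.5,88.5)
"
```

```text
t 6.7 pos [609.6 135.5 309.7] rpy [-1.7989e+02 -2.0000e-02  8.8660e+01] F [-0.2  0.8 -1.6] open 0.085 | d [ 0.  -0.  15.2] r [-0.02 -0.    0.03]
```

View pics/w8.png

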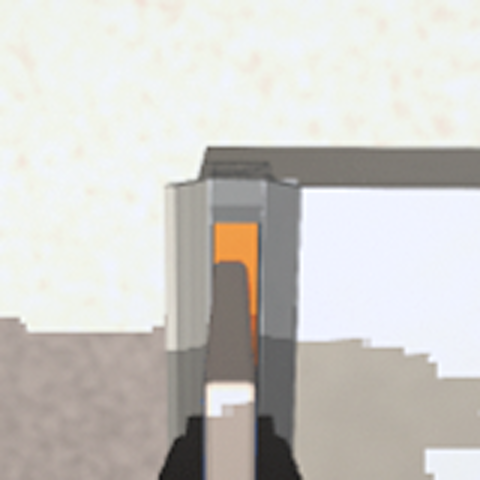

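The foot is inside the slot, about 1 mm towards the lip, with no side load. I'll shift it +1 mm and press.

>>> play_rows(
  increments=[
    {"dx":0,"dy":1,"dz":0,"rx":0,"ry":0,"rz":0},
    {"dx":0,"dy":1,"dz":3,"rx":0,"ry":0,"rz":0},
    {"dx":0,"dy":1,"dz":6,"rx":0,"ry":0,"rz":0},
    {"dx":0,"dy":1,"dz":8,"rx":0,"ry":0,"rz":0},
    {"dx":0,"dy":1,"dz":10,"rx":0,"ry":0,"rz":0},
    {"dx":0,"dy":1,"dz":12,"rx":0,"ry":0,"rz":0},
    {"dx":0,"dy":1,"dz":13,"rx":0,"ry":0,"rz":0},
    {"dx":0,"dy":1,"dz":13,"rx":0,"ry":0,"rz":0},
  ],
  fingers=0.0,
)

```text
t: 7.37
eef_pos: [610.7, 135.5, 296.9]
tcp_rot: [-3.14, -0.0, 1.547]
ft_force: [-1.6, -0.5, 5.3]
opening: 0.083
```

```bash
python3 -c "
from h import *
delta(610.6,135.5,294.5,88.5)
"
```

```text
t 7.37 pos [610.7 135.5 296.9] rpy [-1.7991e+02 -2.0000e-02  8.8660e+01] F [-1.6 -0.5  5.3] open 0.083 | d [ 0.  -0.1  2.4] r [-0.01 -0.    0.03]
```

>>> play_rows(
  increments=[
    {"dx":0,"dy":0,"dz":1,"rx":0,"ry":0,"rz":0},
    {"dx":0,"dy":0,"dz":2,"rx":0,"ry":0,"rz":0},
    {"dx":0,"dy":0,"dz":3,"rx":0,"ry":0,"rz":0},
    {"dx":0,"dy":0,"dz":3,"rx":0,"ry":0,"rz":0},
    {"dx":0,"dy":0,"dz":3,"rx":0,"ry":0,"rz":0},
  ],
  fingers=0.0,
)

```text
t: 7.78
eef_pos: [610.6, 135.5, 294.5]
tcp_rot: [-3.141, -0.0, 1.547]
ft_force: [-3.1, -0.5, 8.5]
opening: 0.084
```

```bash
python3 -c "
from h import *
delta(610.6,135.5,294.5,88.5)
"
```

```text
t 7.78 pos [610.6 135.5 294.5] rpy [-1.7994e+02 -2.0000e-02  8.8660e+01] F [-3.1 -0.5  8.5] open 0.084 | d [0. 0. 0.] r [-0.01 -0.    0.03]
```

>>> play_rows(
  increments=[
    {"dx":0,"dy":-0.5,"dz":1,"rx":0,"ry":0,"rz":0},
    {"dx":0,"dy":-0.5,"dz":1.5,"rx":0,"ry":0,"rz":0},
    {"dx":0,"dy":-0.5,"dz":1.5,"rx":0,"ry":0,"rz":0},
    {"dx":0,"dy":-0.5,"dz":1.5,"rx":0,"ry":0,"rz":0},
  ],
  fingers=0.0,
)

```text
t: 8.12
eef_pos: [610.2, 135.4, 294.5]
tcp_rot: [3.141, -0.001, 1.547]
ft_force: [-3.3, -0.7, 14.5]
opening: 0.078
```

```bash
python3 -c "
from h import *
delta(610.6,135.5,294.5,88.5)
c=cam('wrist'); crop(np.clip(c[0]*1.3,0,255).astype(np.uint8),240,100,400,260,3,'pics/w9.png')
c=cam('scene'); crop(np.clip(c[0]*1.4,0,255).astype(np.uint8),270,140,430,260,5,'pics/s9.png')
delta(610.6,135.5,294.5,88.5)
"
```

```text
t 8.12 pos [610.2 135.4 294.5] rpy [ 1.7996e+02 -3.0000e-02  8.8660e+01] F [-3.3 -0.7 14.5] open 0.078 | d [ 0.1  0.4 -0. ] r [ 0.01 -0.01  0.03]
t 8.22 pos [610.1 135.5 294.5] rpy [ 1.7996e+02 -3.0000e-02  8.8660e+01] F [-2.2 -0.3 13.9] open 0.081 | d [ 0.   0.5 -0. ] r [ 0.01 -0.01  0.03]
```

View pics/w9.png

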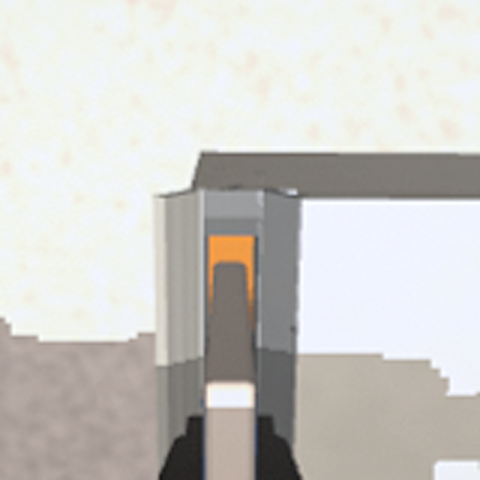

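View pics/s9.png

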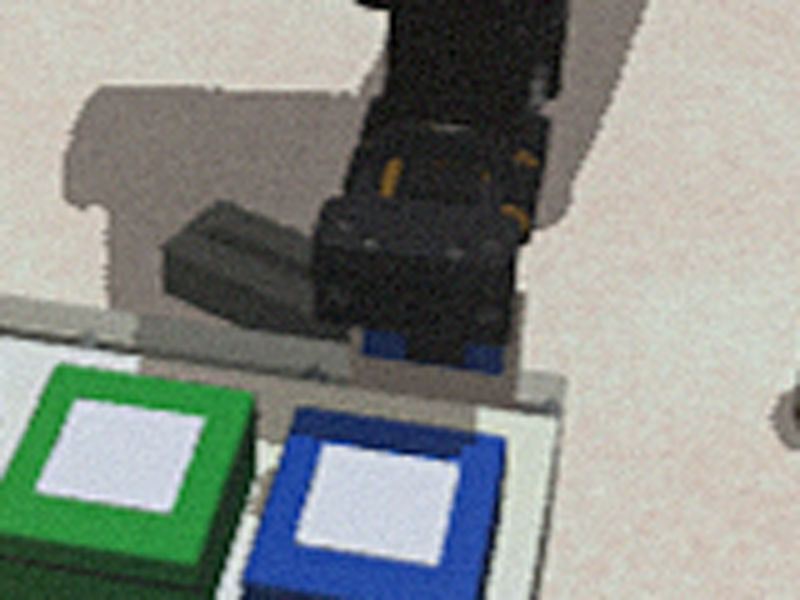

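The holder is centred on the strip and upright. z stopped at the predicted home height (294.5) while the force rose from 8.5 to 14 N, so the strip is on its stop. Handing in.

```bash
python3 -c "
from h import *
env.job_done()
delta(610.6,135.5,294.5,88.5)
"
```

```text
the job is handed in; nothing more can be done
the job is handed in; nothing more can be done
```

I took the label holder out of its stand and pressed it fully home in the left bay, directly in front of the blue slide box. I handed the job in at about 8 s, still gripping the holder and pressing it down. No verdict was reported.

**Seated:** the tool stopped at z = 294.5 mm, exactly the height worked out for fully home. Asking for another 1.5 mm only raised the downward push from 8.5 N, about the strip's full spring force, to 14 N. So the strip is on its stop. I inferred this from height and force, because the strip's travel can't be read directly.

**Fit and grip:** the wrist picture showed the holder centred in the slot, the tool was vertical to within 0.1°, and the fingers stayed closed on the 8 mm plate. A side force of 2–3 N remained, as the holder rests lightly against one slot wall.

**Boxes and bottle:** nothing in the force readings suggested touching them, and the blue and green boxes looked undisturbed in the last scene picture. I did not re-measure their positions, and I did not check the yellow box or the bottle at the end.

The camera estimates of the slot position agreed to within about 1–2 mm. The first move call was refused as invalid input, probably because some row fields were left out, and nothing moved.

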